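Close the four baking canisters with their own lids

ROBOT

A 6-joint arm with a two-finger parallel gripper is mounted at the origin on the work surface. World frame = base frame: x ahead of the robot, y to its left, z up, the work surface at z = 0. Lengths are in m, angles in rad, forces in N, time in s.
With the tool pointing down it reaches from about 0.275 to 0.825 m from the base axis. Payload 4.9 kg.
Tool frame: the origin (TCP) lies midway between the tips of the shut fingers; the grasp point (between the pads) lies 19 mm behind it; z points along the fingers, y is the direction in which the jaws open and shut (so a half turn about z gives the same grasp; the last joint's range is limited). The gripper opens to 85 mm and grips with 20 to 120 N. Pads are 22 mm wide; open, the fingers measure 114 mm over their backs; the gripper's body (76 mm by 85 mm) begins 54 mm behind the grasp point. The pads swing forward as they close: fully open they stand 13 mm farther back than shut.
Start: joints at [1.202, 0.326, -0.193, 1.052, 0, 1.437], TCP at [0.128, 0.535, 0.231] pointing down, gripper open.
Joint ranges: [-2.65, 2.65], [-0.97, 1.79], [-1.3, 1.35], [-1.93, 2.1], [-1.47, 1.37], [-3.14, 3.14]. Speed limits (rad/s): [2.57, 2.57, 3.14, 3.14, 3.14, 3.14].

INTERFACE

Orientations are given as a 3x3 rotation matrix whose columns are the frame's x, y, z axes.
In Python, from workcell import env, ungrasp, close_gripper, inverse_kinematics, telemetry, cams, ticket gives the robot as it stands. The module is installed in compiled form; this text tells all that it offers. Calls block until the motion is done:
- env.movep(position, orientation): joint-space move of the TCP to a pose.
- env.servo_line(position, speed=0.15, attitude=None): straight line of the TCP; attitude=None keeps the orientation; speed is the mean speed in m/s.
- env.move_j(angles): joint-space move.
- ungrasp() and close_gripper(force=None): open the fingers fully, or close them until they stop; force is the grip in N (None keeps the last).
- env.sleep(seconds).
- inverse_kinematics(position, orientation): joint angles nearest the present ones, or None.
- telemetry.state(): the state.
- cams.capture(name): name is "scene" or "top" or "wrist"; returns a dict with "pixels" (400x640x3 uint8, red, green, blue), "K" (3x3 intrinsics, pixels), "distortion" ([k1, k2, p1, p2, k3] as OpenCV has them; the pictures are not rectified), "R" (3x3) and "t" (3): a world point X has camera coordinates R X + t; the wrist camera has in their place "mount" (4x4, takes a point from camera to tool coordinates, whose origin is the TCP and whose axes are the flange's). Camera axes: x right, y down, z forward; pixel columns grow to the right and rows downward; lengths in m; the calibration is good to about 2 mm. A picture is of the moment at which its call begins: read the wrist's pose just before it. There is no depth.
A pose or a line that the arm cannot do raises env.IKError and nothing moves.
- ticket.job_done(): hands the job in, once; it reports no verdict.
The state is a dict: "t": time; "q": joint angles; "joint_vel": joint speeds; "effort": joint torques, N m; "ee_pos": TCP position; "eef_rot": TCP orientation; "wrist_force": force on the tool from outside, world axes, zero at the start; "moment": the same for the moment, N m; "gripper_width": opening from 0.0 (shut) to 1.0 (fully open).
Only numpy, scipy, OpenCV 4.12 (cv2) and the standard library are available. Lean on these libraries where they do the work, as an engineer would, in place of code of your own. Each camera call takes 0.05 s, during which the arm holds its last target.

TASK

The four washed canisters by the mixer stand open: put each wooden lid on the canister of its own shape and size, so that it sits level with its flange down on the rim, and let go of it. Leave the canisters standing where they are, and do not shift the salt cellar.

Things in the scene. Friction and masses are not known exactly. Their poses are not given: they have to be found in the camera images.
- big_round_lid (a point): Loose wooden lid of the large round canister, 130 g, lying level, z up (sizes in mm): round flange dia. 122, plug dia. 94. Upwards: plug 8 high, lower edge cut back; flange 8 thick; central upright bar knob 40 long (own x), 22 wide (own y), 38 high: grip across the width. Point: on its axis, half-way up its 54: 27 above the plug's foot, 19 above the flange's underside, 11 above its top, 27 below the knob's top.
- big_round_mouth (a point): Open, empty white ceramic canister, large round, 70 mm high, wall 5 mm, 0.85 kg, standing loose: 116 mm outside diameter, 106 mm opening. Point: centre of its mouth at rim height, 70 mm above the counter; z up. Its own lid's plug enters with 6 mm to spare on every side and the flange then rests on the rim.
- small_round_lid (a point): Loose wooden lid of the small round canister, 130 g, lying level, z up (sizes in mm): round flange dia. 90, plug dia. 62. Upwards: plug 8 high, lower edge cut back; flange 8 thick; central upright bar knob 40 long (own x), 22 wide (own y), 38 high: grip across the width. Point: on its axis, half-way up its 54: 27 above the plug's foot, 19 above the flange's underside, 11 above its top, 27 below the knob's top.
- small_round_mouth (a point): Open, empty white ceramic canister, small round, 70 mm high, wall 5 mm, 0.85 kg, standing loose: 84 mm outside diameter, 74 mm opening. Point: centre of its mouth at rim height, 70 mm above the counter; z up. Its own lid's plug enters with 6 mm to spare on every side and the flange then rests on the rim.
- square_lid (a point): Loose wooden lid of the square canister, 130 g, lying level, z up (sizes in mm): flange 102 x 102, plug 74 x 74, fits in any quarter turn. Upwards: plug 8 high, lower edge cut back; flange 8 thick; central upright bar knob 40 long (own x), 22 wide (own y), 38 high: grip across the width. Point: on its axis, half-way up its 54: 27 above the plug's foot, 19 above the flange's underside, 11 above its top, 27 below the knob's top.
- square_mouth (a point): Open, empty white ceramic canister, square, 70 mm high, wall 5 mm, 0.85 kg, standing loose: 96 x 96 mm outside, 86 x 86 mm opening, sides along own x and y. Point: centre of its mouth at rim height, 70 mm above the counter; z up. Its own lid's plug enters with 6 mm to spare on every side and the flange then rests on the rim.
- oblong_lid (a point): Loose wooden lid of the oblong canister, 130 g, lying level, z up (sizes in mm): flange 136 (own x) x 86 (y), plug 108 x 58, fits either way round. Upwards: plug 8 high, lower edge cut back; flange 8 thick; central upright bar knob 40 long (own x), 22 wide (own y), 38 high: grip across the width. Point: on its axis, half-way up its 54: 27 above the plug's foot, 19 above the flange's underside, 11 above its top, 27 below the knob's top.
- oblong_mouth (a point): Open, empty white ceramic canister, oblong, 70 mm high, wall 5 mm, 0.85 kg, standing loose: 130 mm (own x) x 80 mm (own y) outside, 120 x 70 mm opening. Point: centre of its mouth at rim height, 70 mm above the counter; z up. Its own lid's plug enters with 6 mm to spare on every side and the flange then rests on the rim.
- salt_mid (a point): Bystander: a closed round white ceramic salt cellar, 82 mm in diameter, 62 mm high, domed ceramic lid without a knob, small steel hinge at one side and a tab at the other (98 mm over both). It stands among the lids and canisters. The point is its centre, half-way up (31 mm).
Things that resemble listed ones, but are neither listed nor needed, are in the scene too. Leave any green look-alike of the part that bears small_round_mouth alone.

How it is judged:
At the end, for the whole second after the job is handed in: Each of the four lids is on the canister of its own shape and size: centred within 10 mm over the mouth, flange on the rim (height within 3.5 mm), level within 0.06 rad, released and at rest; every canister stands upright (within 0.05 rad) within 30 mm of where it was at the start (horizontal distance between big_round_lid and big_round_mouth below 0.01 m and z of big_round_lid in the frame of big_round_mouth between 0.0155 and 0.0225 m and angle between each of big_round_lid, small_round_lid, square_lid, oblong_lid's own z axis and vertical below 0.06 rad and linear speed of each of lid_big_round, lid_small_round, lid_square, lid_oblong below 0.02 m/s and angle between each of big_round_mouth, small_round_mouth, square_mouth, oblong_mouth's own z axis and vertical below 0.05 rad and distance of each of big_round_mouth, small_round_mouth, square_mouth, oblong_mouth from where it was at the start of the episode below 0.03 m and horizontal distance between small_round_lid and small_round_mouth below 0.01 m and z of small_round_lid in the frame of small_round_mouth between 0.0155 and 0.0225 m and horizontal distance between square_lid and square_mouth below 0.01 m and z of square_lid in the frame of square_mouth between 0.0155 and 0.0225 m and horizontal distance between oblong_lid and oblong_mouth below 0.01 m and z of oblong_lid in the frame of oblong_mouth between 0.0155 and 0.0225 m); the robot touches nothing.
It fails at once if a canister is tipped (more than about 17 degrees) (angle between any of big_round_mouth, small_round_mouth, square_mouth, oblong_mouth's own z axis and vertical above 0.3 rad).
It fails at once if the salt cellar is shifted by more than 20 mm (distance of salt_mid from where it was at the start of the episode above 0.02 m).
It also fails if it takes over 115 s, if anything falls off the work surface, if the arm or the gripper's body presses on something with over 40 N, if the wrist force passes 120 N, or if a joint passes its speed limit or range.

## Working session

There is one attempt and no reset: what is moved stays moved. The work goes in short steps, each a Python script; the robot and the scene stay as the last script left them, time stands still between calls to the robot, and variables do not carry over. Pictures are saved under pics/ and viewed, and the job is handed in when it is done.

```bash
mkdir -p pics; ls; python3 - <<'E'
from workcell import env,telemetry,cams
import cv2,json,numpy as np
s=telemetry.state();print(s['t'],s['ee_pos'],s['eef_rot'],s['gripper_width'])
for n in ['scene','top','wrist']:
    c=cams.capture(n);cv2.imwrite(f'pics/{n}0.png',c['pixels'][:,:,::-1])
    print(n,c['K'],c['distortion'],c.get('R'),c.get('t'),c.get('mount'))
    np.save(f'{n}0.npy',{k:v for k,v in c.items()},allow_pickle=True)
E
```

```text
pics
0.0 [0.12772    0.53435505 0.23047827] [[-9.72562773e-01  2.32639698e-01 -6.50154251e-04]
 [ 2.32640478e-01  9.72561373e-01 -1.66857275e-03]
 [ 2.44138651e-04 -1.77404394e-03 -9.99998397e-01]] 0.9983711227102193
scene [[396.29384936   0.         320.3145473 ]
 [  0.         396.29384936 195.5797559 ]
 [  0.           0.           1.        ]] [-0.0549134  0.         0.         0.         0.       ] [[ 0.28534081  0.95841182  0.00523591]
 [ 0.71003584 -0.20771793 -0.67283161]
 [-0.64376217  0.195704   -0.73977714]] [-0.12864893 -0.2471091   1.35262197] None
top [[432.36783127   0.         317.90897941]
 [  0.         432.36783127 210.65840751]
 [  0.           0.           1.        ]] [0.03825928 0.         0.         0.         0.        ] [[ 0.02927159 -0.99948096  0.01345315]
 [-0.99271937 -0.0306415  -0.11648755]
 [ 0.11683932 -0.00994543 -0.99310103]] [-0.02189861  0.45733931  1.3869094 ] None
wrist [[330.59524611   0.         318.49083869]
 [  0.         330.59524611 197.88144066]
 [  0.           0.           1.        ]] [-0.05491454  0.          0.          0.          0.        ] None None [[ 3.09837210e-04 -9.44547874e-01 -3.28373594e-01  8.47131143e-02]
 [ 9.99999761e-01  4.95486809e-04 -4.81688779e-04  1.22917377e-03]
 [ 6.17682897e-04 -3.28373366e-01  9.44547802e-01 -1.41283905e-01]
 [ 0.00000000e+00  0.00000000e+00  0.00000000e+00  1.00000000e+00]]
```

View pics/scene0.png

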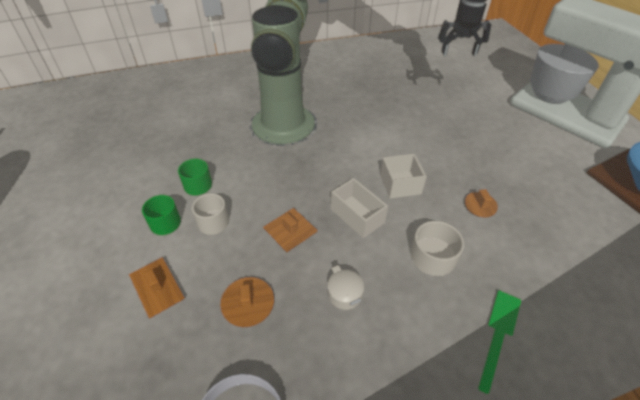

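View pics/top0.png

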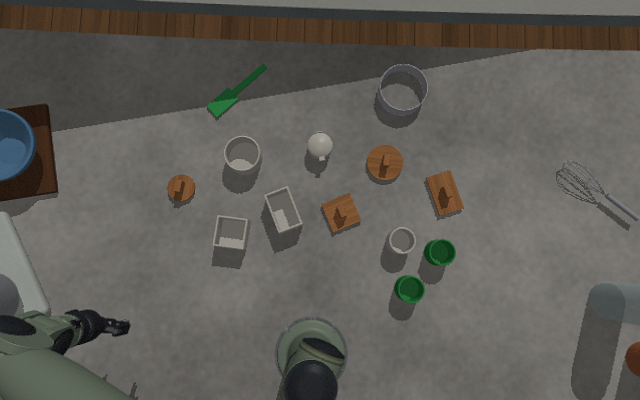

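View pics/wrist0.png

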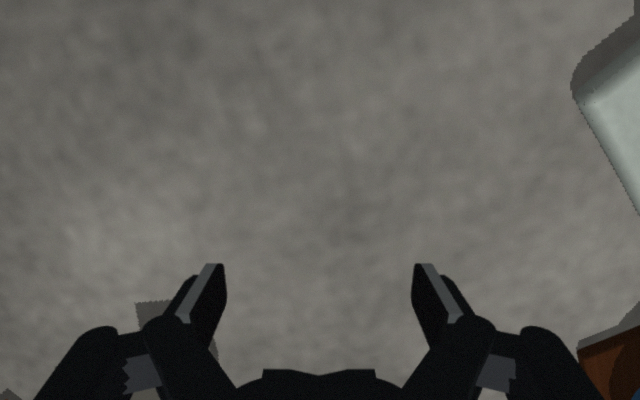

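Top picture: the four white canisters are the big round one (242,153), oblong (283,210), square (231,235) and small round (402,240). Small-round look-alikes are green cylinders at (440,252) and (409,290), and the grey steel ring at (402,90) could be taken for the big round one. The wooden lids are small round (181,188), square (341,213), big round (385,163) and oblong (444,194). The salt cellar is at (320,146). Enlarging to check the choice and read pixels.

```bash
python3 - <<'E'
import cv2
im=cv2.imread('pics/top0.png')
def crop(x0,y0,x1,y1,n,f=5):
    c=cv2.resize(im[y0:y1,x0:x1],None,fx=f,fy=f,interpolation=cv2.INTER_CUBIC)
    for x in range((x0+9)//10*10,x1,10):
        cv2.line(c,((x-x0)*f,0),((x-x0)*f,6 if x%20 else 12),(0,255,255),1)
        if x%20==0: cv2.putText(c,str(x),((x-x0)*f+2,20),0,.4,(0,255,255),1)
    for y in range((y0+9)//10*10,y1,10):
        cv2.line(c,(0,(y-y0)*f),(6 if y%20 else 12,(y-y0)*f),(0,255,255),1)
        if y%20==0: cv2.putText(c,str(y),(14,(y-y0)*f+4),0,.4,(0,255,255),1)
    cv2.imwrite(n,c)
crop(160,125,310,245,'pics/cA.png')
crop(160,180,310,270,'pics/cA2.png')
crop(310,125,470,245,'pics/cB.png')
crop(370,190,470,310,'pics/cC.png')
E
```

```text
(no output)
```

View pics/cA.png

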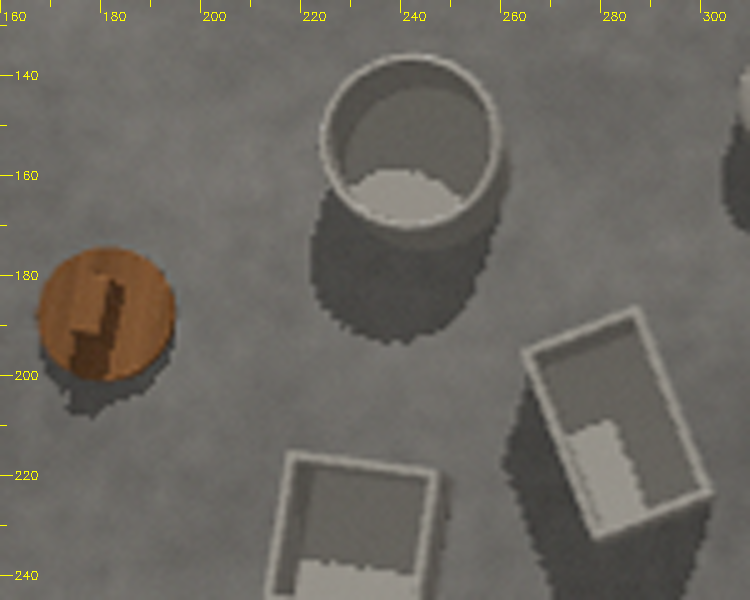

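View pics/cB.png

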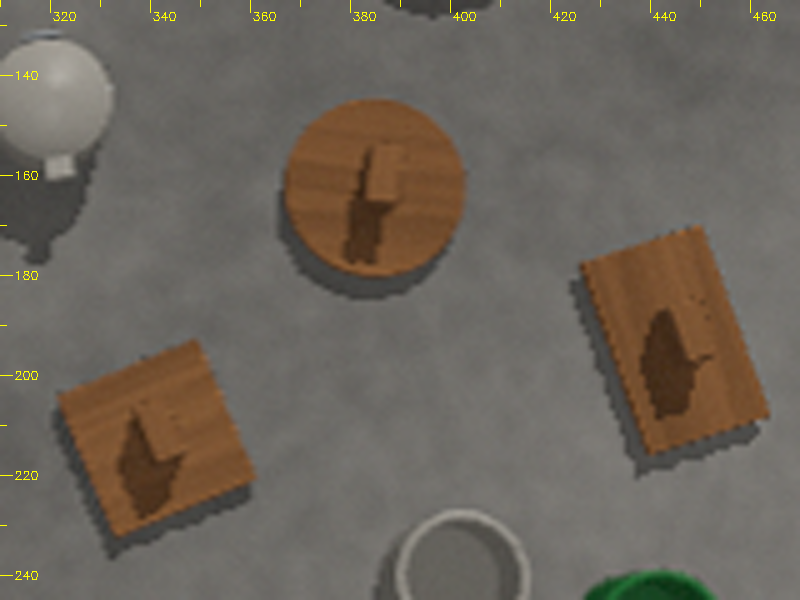

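View pics/cC.png

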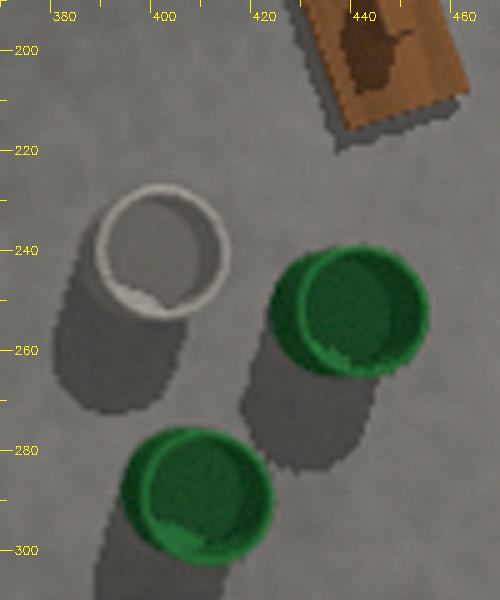

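View pics/cA2.png

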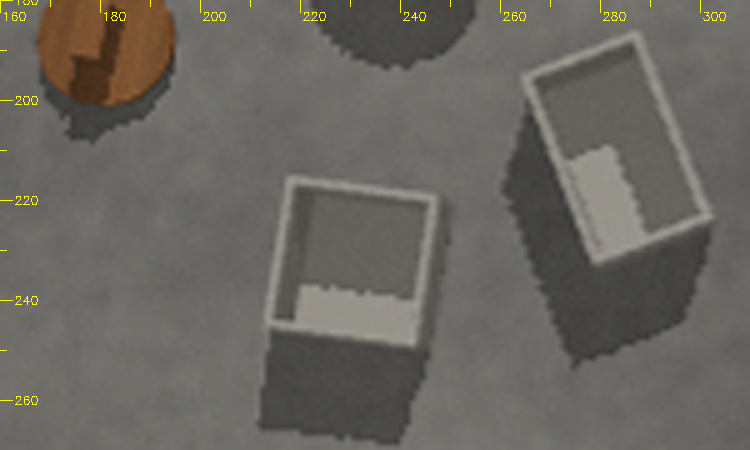

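```bash
cat > h.py <<'E'
import numpy as np,cv2
def ray(c,uv,R=None,t=None):
    R=c['R'] if R is None else R;t=c['t'] if t is None else t
    n=cv2.undistortPoints(np.float64(uv).reshape(-1,1,2),np.float64(c['K']),np.float64(c['distortion'])).reshape(-1,2)
    d=np.c_[n,np.ones(len(n))]@R
    return -np.array(R).T@t,d
def onz(c,uv,z,R=None,t=None):
    o,d=ray(c,uv,R,t);s=(z-o[2])/d[:,2]
    return o+s[:,None]*d
def proj(c,X,R=None,t=None):
    R=c['R'] if R is None else R;t=c['t'] if t is None else t
    return cv2.projectPoints(np.float64(X).reshape(-1,1,3),cv2.Rodrigues(np.float64(R))[0],np.float64(t),np.float64(c['K']),np.float64(c['distortion']))[0].reshape(-1,2)
def wristpose(c,p,Rt):
    T=np.eye(4);T[:3,:3]=Rt;T[:3,3]=p
    W=np.linalg.inv(T@np.array(c['mount']));return W[:3,:3],W[:3,3]
E
python3 - <<'E'
from h import *
c=np.load('top0.npy',allow_pickle=True).item()
q=lambda a:np.array(a,float)-.5
sc=dict(sq_can=([(217.5,215.5),(247.5,219),(242,249.5),(213,245)],.07),ob_can=([(264.5,195),(287.5,186.5),(302.5,223.5),(279.5,233)],.07),
sq_lid=([(321,204),(349,193),(360.5,221.5),(332,232.5)],.016),ob_lid=([(426,177.5),(450,170),(463.5,208),(440,216)],.016))
for n,(p,z) in sc.items():
    X=onz(c,q(p),z)[:,:2];L=[np.linalg.norm(X[i]-X[(i+1)%4]) for i in range(4)]
    e=(X[1]-X[0])+(X[2]-X[3]);g=(X[3]-X[0])+(X[2]-X[1])
    print(n,X.mean(0).round(4),np.round(L,4),np.degrees(np.arctan2(e[1],e[0])).round(1),np.degrees(np.arctan2(g[1],g[0])).round(1))
rd=dict(sr_lid=((167.5,195,174.5,201),.016),br_can=((224,260.3,136,171),.07),br_lid=((366.5,402.5,145,180.5),.016),sr_can=((389.2,415.7,227,254),.07),salt=((309.5,332.5,132.5,157),.035))
for n,((a,b,d,e),z) in rd.items():
    X=onz(c,q([((a+b)/2,(d+e)/2),(a,(d+e)/2),(b,(d+e)/2),((a+b)/2,d),((a+b)/2,e)]),z)[:,:2]
    print(n,X[0].round(4),np.linalg.norm(X[1]-X[2]).round(4),np.linalg.norm(X[3]-X[4]).round(4))
E
```

```text
sq_can [0.3778 0.2676] [0.0949 0.097  0.0915 0.0933] -96.1 173.6
ob_can [0.4549 0.103 ] [0.0778 0.1277 0.0782 0.1303] -66.6 -156.2
sq_lid [ 0.4563 -0.0816] [0.0999 0.1018 0.1007 0.1008] -66.9 -157.2
ob_lid [ 0.5333 -0.4252] [0.0845 0.1337 0.0826 0.1356] -70.1 -160.5
sr_lid [0.5226 0.445 ] 0.0894 0.0883
br_can [0.6312 0.2421] 0.1158 0.1146
br_lid [ 0.6287 -0.2242] 0.1203 0.1209
sr_can [ 0.3679 -0.2749] 0.0834 0.0849
salt [ 0.6782 -0.0102] 0.0761 0.0829
```

```bash
cat >> h.py <<'E'
def Rz(psi):
    c,s=np.cos(psi),np.sin(psi);return np.array([[c,s,0],[s,-c,0],[0,0,-1.]])
def shot(name):
    from workcell import telemetry,cams
    s=telemetry.state();c=cams.capture('wrist');c={k:v for k,v in c.items()}
    c['R'],c['t']=wristpose(c,s['ee_pos'],s['eef_rot']);c['s']=s
    np.save(name+'.npy',c,allow_pickle=True);cv2.imwrite(f'pics/{name}.png',c['pixels'][:,:,::-1]);return c
E
python3 - <<'E'
from h import *
from workcell import *
D=dict(sr=((.5226,.445),158),sq=((.4563,-.0816),23),ob=((.5333,-.4252),19.5),br=((.6287,-.2242),0),c_sr=((.3679,-.2749),0),c_sq=((.3778,.2676),-6.3),c_ob=((.4549,.103),23.8),c_br=((.6312,.2421),0))
for n,(p,a) in D.items():
    print(n)
    for k in range(0,360,90):
        b=np.radians(a+k)
        for z in (.022,.2):
            q=inverse_kinematics([*p,z],Rz(b)); print('  ',a+k,z,None if q is None else np.round(q,2))
E
```

```text
sr
   158 0.022 [ 0.6   0.76 -0.03  0.78  0.    0.98]
   158 0.2 [0.6  0.6  0.17 1.14 0.   0.98]
   248 0.022 [ 0.6   0.76 -0.03  0.78  0.   -0.59]
   248 0.2 [ 0.6   0.6   0.17  1.14  0.   -0.59]
   338 0.022 [ 0.6   0.76 -0.03  0.78  0.   -2.16]
   338 0.2 [ 0.6   0.6   0.17  1.14  0.   -2.16]
   428 0.022 [ 0.6   0.76 -0.03  0.78  0.    2.55]
   428 0.2 [0.6  0.6  0.17 1.14 0.   2.55]
sq
   23 0.022 [-0.34  0.44 -0.67  0.46  0.    2.4 ]
   23 0.2 [-0.34  0.19 -0.46  0.92  0.    2.4 ]
   113 0.022 [-0.34  0.44 -0.67  0.46  0.    0.83]
   113 0.2 [-0.34  0.19 -0.46  0.92  0.    0.83]
   203 0.022 [-0.34  0.44 -0.67  0.46  0.   -0.74]
   203 0.2 [-0.34  0.19 -0.46  0.92  0.   -0.74]
   293 0.022 [-0.34  0.44 -0.67  0.46  0.   -2.31]
   293 0.2 [-0.34  0.19 -0.46  0.92  0.   -2.31]
ob
   19.5 0.022 [-0.78  0.75 -0.05  0.77  0.    2.02]
   19.5 0.2 [-0.78  0.6   0.15  1.13  0.    2.02]
   109.5 0.022 [-0.78  0.75 -0.05  0.77  0.    0.45]
   109.5 0.2 [-0.78  0.6   0.15  1.13  0.    0.45]
   199.5 0.022 [-0.78  0.75 -0.05  0.77  0.   -1.12]
   199.5 0.2 [-0.78  0.6   0.15  1.13  0.   -1
[... 1427 characters left out ...]
]
   113.8 0.022 [ 0.06  0.44 -0.66  0.47  0.    1.22]
   113.8 0.2 [ 0.06  0.2  -0.45  0.92  0.    1.22]
   203.8 0.022 [ 0.06  0.44 -0.66  0.47  0.   -0.35]
   203.8 0.2 [ 0.06  0.2  -0.45  0.92  0.   -0.35]
   293.8 0.022 [ 0.06  0.44 -0.66  0.47  0.   -1.92]
   293.8 0.2 [ 0.06  0.2  -0.45  0.92  0.   -1.92]
c_br
   0 0.022 [ 0.26  0.74 -0.07  0.76  0.   -2.88]
   0 0.2 [ 0.26  0.58  0.13  1.12  0.   -2.88]
   90 0.022 [ 0.26  0.74 -0.07  0.76  0.    1.83]
   90 0.2 [0.26 0.58 0.13 1.12 0.   1.83]
   180 0.022 [ 0.26  0.74 -0.07  0.76  0.    0.26]
   180 0.2 [0.26 0.58 0.13 1.12 0.   0.26]
   270 0.022 [ 0.26  0.74 -0.07  0.76  0.   -1.31]
   270 0.2 [ 0.26  0.58  0.13  1.12  0.   -1.31]
```

```bash
python3 - <<'E'
from h import *
from workcell import *
env.movep([.5226,.445,.2],Rz(np.radians(158)));c=shot('w_sr');print(c['s']['t'],c['s']['ee_pos'])
E
```

```text
1.65 [0.52141134 0.44592248 0.2002881 ]
```

View pics/w_sr.png

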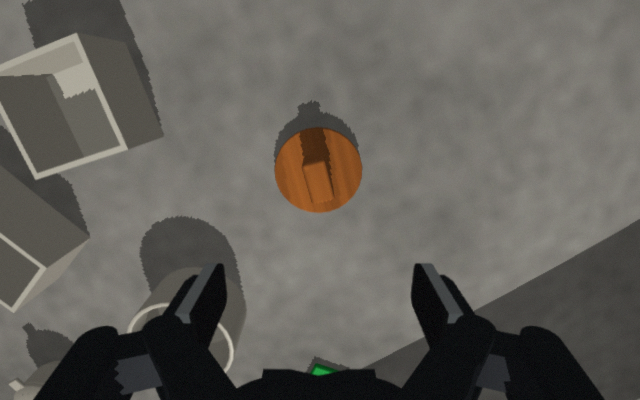

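The wrist view shows the small round lid at (318,169), with its knob pointing along the image vertical, slightly tilted. I'll zoom for the knob.

```bash
cat >> h.py <<'E'
def crop(src,x0,y0,x1,y1,n,f):
    im=cv2.imread(src)
    c=cv2.resize(im[y0:y1,x0:x1],None,fx=f,fy=f,interpolation=cv2.INTER_CUBIC)
    for x in range((x0+9)//10*10,x1,10):
        cv2.line(c,((x-x0)*f,0),((x-x0)*f,6 if x%20 else 12),(0,255,255),1)
        if x%20==0: cv2.putText(c,str(x),((x-x0)*f+2,20),0,.4,(0,255,255),1)
    for y in range((y0+9)//10*10,y1,10):
        cv2.line(c,(0,(y-y0)*f),(6 if y%20 else 12,(y-y0)*f),(0,255,255),1)
        if y%20==0: cv2.putText(c,str(y),(14,(y-y0)*f+4),0,.4,(0,255,255),1)
    cv2.imwrite(n,c)
E
python3 -c "
from h import *
crop('pics/w_sr.png',265,115,375,220,'pics/w_sr_c.png',5)"
```

```text
(no output)
```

View pics/w_sr_c.png

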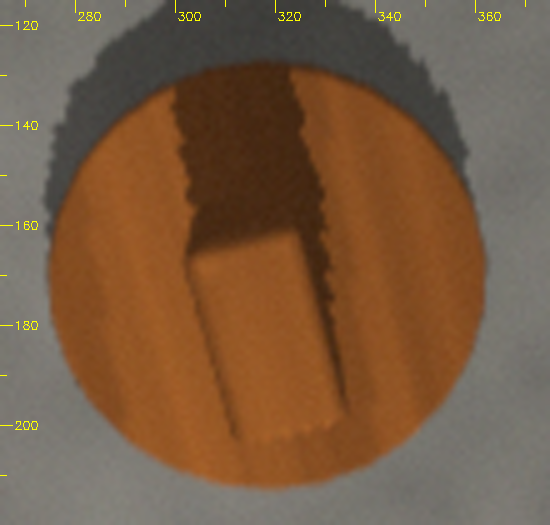

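```bash
cat >> h.py <<'E'
def quad(c,p,z):
    X=onz(c,np.array(p,float)-.5,z)[:,:2];L=[np.linalg.norm(X[i]-X[(i+1)%4]) for i in range(4)]
    e=(X[1]-X[0])+(X[2]-X[3]);g=(X[3]-X[0])+(X[2]-X[1])
    print('quad',X.mean(0).round(4),'L',np.round(L,4),'ang',np.degrees(np.arctan2(e[1],e[0])).round(1),np.degrees(np.arctan2(g[1],g[0])).round(1))
def circ(c,pts,z):
    X=onz(c,np.array(pts,float)-.5,z)[:,:2]
    s=np.linalg.lstsq(np.c_[2*X,np.ones(len(X))],(X**2).sum(1),rcond=None)[0]
    print('circ',s[:2].round(4),'dia',2*np.sqrt(s[2]+s[:2]@s[:2]).round(4))
E
python3 - <<'E'
from h import *
c=np.load('w_sr.npy',allow_pickle=True).item()
quad(c,[(303,166.5),(323.5,161.5),(333.5,198),(312.5,203)],.054)
circ(c,[(275,170),(362,170),(317,127),(319,212.5),(285,142),(350,142.5)],.016)
E
```

```text
quad [0.5215 0.4463] L [0.0188 0.0355 0.02   0.0356] ang 82.2 -7.5
circ [0.5211 0.4462] dia 0.0884
```

```bash
python3 - <<'E'
from h import *
from workcell import *
S=telemetry.state
a=S();print(a['t'],a['ee_pos'])
R=Rz(np.radians(172.5))
env.movep([.5213,.4462,.12],R);env.sleep(.2);a=S();print(a['t'],a['ee_pos'])
env.servo_line([.5213,.4462,.022],.12);a=S();print(a['t'],a['ee_pos'],a['wrist_force'])
close_gripper(40);a=S();print(a['t'],a['ee_pos'],a['wrist_force'],a['gripper_width'],a['eef_rot'][:,0])
env.servo_line([.5213,.4462,.20],.15);env.sleep(.1);a=S();print(a['t'],a['ee_pos'],a['wrist_force'],a['gripper_width'])
shot('g_sr')
# look at the small can from the side of the carried lid
env.movep([.3679,-.2749,.24],Rz(np.radians(172.5)));env.sleep(.2)
c=shot('c_sr');print(c['s']['t'],c['s']['ee_pos'])
E
```

```text
1.7 [0.52129718 0.44613497 0.2004286 ]
2.3167 [0.52272223 0.44751532 0.12297086]
3.2833 [0.52194677 0.44661197 0.02291665] [0.72130679 0.34896637 0.0517233 ]
3.8833 [0.52153785 0.44634956 0.02235209] [-0.13365863 -1.16039885  3.50451046] 0.25373047318975045 [-9.91443104e-01  1.30538720e-01 -4.63154192e-04]
5.3167 [0.52075163 0.44581473 0.19870205] [ 0.28696827 -0.40440869 -1.52088454] 0.25546919707943255
8.175 [ 0.36821374 -0.27461098  0.23994503]
```

View pics/c_sr.png

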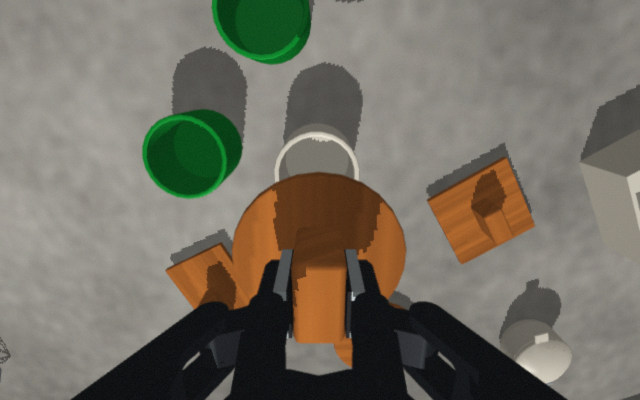

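View pics/g_sr.png

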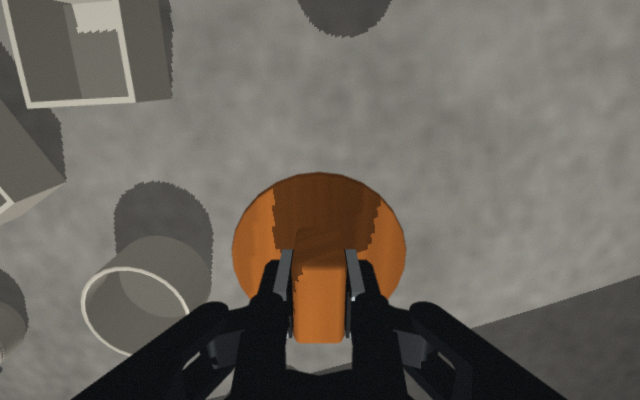

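Lid is held square and the rim of the small white canister shows behind it: top (316,132), left (275,172), right (358,172). I'll crop to read both arcs.

```bash
python3 -c "
from h import *
crop('pics/c_sr.png',222,120,418,265,'pics/c_sr_c.png',4)"
```

```text
(no output)
```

View pics/c_sr_c.png

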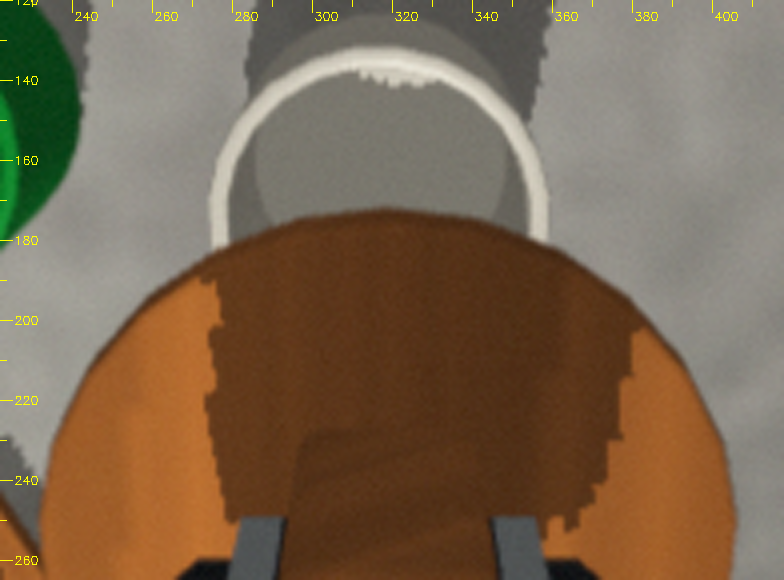

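```bash
cat >> h.py <<'E'
def circk(c,pts,z,r):
    from scipy.optimize import least_squares
    X=onz(c,np.array(pts,float)-.5,z)[:,:2]
    s=least_squares(lambda m:np.linalg.norm(X-m,axis=1)-r,X.mean(0)-[.01,0]).x
    print('circk',s.round(4),'res mm',(1e3*(np.linalg.norm(X-s,axis=1)-r)).round(1));return s
E
python3 - <<'E'
from h import *
c=np.load('c_sr.npy',allow_pickle=True).item();p=c['s']['ee_pos'];print(p)
C=[(274.5,172),(316,132),(358.5,172),(285,148),(347,148)]
circk(c,C,.07,.042);circ(c,C,.07)
L=[(232,245),(406.5,248),(317,172),(277,181),(359,182),(256,195),(385,202)]
circk(c,L,p[2]-.006,.045);circ(c,L,p[2]-.006)
E
```

```text
[ 0.36821374 -0.27461098  0.23994503]
circk [ 0.3696 -0.2763] res mm [-1.   1.6 -0.8 -0.8 -1.2]
circ [ 0.3676 -0.2761] dia 0.0812
circk [ 0.3676 -0.2737] res mm [-1.3 -0.4  0.5  0.4 -0.1  0.1 -0.8]
circ [ 0.3662 -0.2735] dia 0.0878
```

```bash
cat >> h.py <<'E'
def place(x,y,psi,zs=.0848,up=.22):
    from workcell import env,telemetry,ungrasp
    S=telemetry.state;R=Rz(np.radians(psi))
    env.movep([x,y,.14],R);env.sleep(.15)
    env.servo_line([x,y,.096],.06);env.sleep(.1);a=S();e=np.array(a['ee_pos']);print('pre',a['t'],e.round(4),a['wrist_force'].round(1))
    for z in np.arange(.093,zs-.0001,-.0021):
        env.servo_line([x,y,z],.04);a=S()
        print(z.round(4),np.array(a['ee_pos']).round(4),np.array(a['wrist_force']).round(1))
        if a['wrist_force'][2]>6: print('contact');break
    env.sleep(.15);a=S();print('end',np.array(a['ee_pos']).round(4),a['wrist_force'].round(1))
    if a['ee_pos'][2]>.089: print('HIGH - not released');return False
    ungrasp();env.sleep(.1)
    env.servo_line([x,y,up],.18);print('t',S()['t']);return True
E
python3 - <<'E'
from h import *
place(.369,-.2765,172.5)
shot('p_sr')
E
```

```text
pre 9.8417 [ 0.3693 -0.2768  0.0964] [ 0.4 -0.1 -0.3]
0.093 [ 0.3689 -0.2764  0.093 ] [-0.2 -0.4 -0.3]
0.0909 [ 0.3689 -0.2764  0.0908] [ 0.1  0.1 -1.5]
0.0888 [ 0.3689 -0.2764  0.0887] [ 0.   0.  -1.4]
0.0867 [ 0.3689 -0.2764  0.0865] [ 0.2 -0.3 -0.7]
end [ 0.369  -0.2765  0.0867] [-0.1  0.3 -1.2]
t 12.625
```

View pics/p_sr.png

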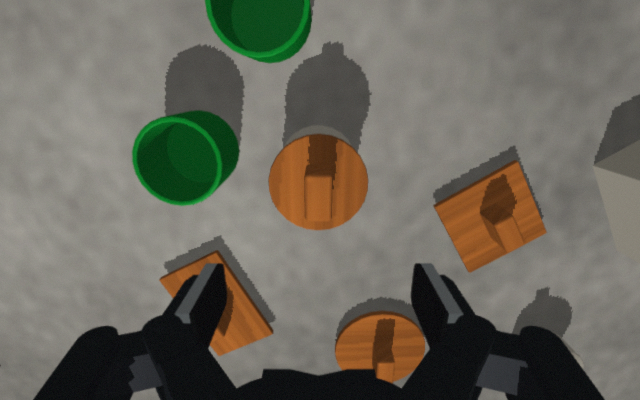

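Small round lid sits on the white canister at (318,182), looking level. Time is ample, so I'll tour the remaining lids and canisters with the open wrist camera.

```bash
python3 - <<'E'
from h import *
from workcell import *
for n,x,y,a,z in [('ob',.5333,-.4252,199.5,.2),('br',.6287,-.2242,180,.2),('sq',.4563,-.0816,203,.2),('c_ob',.4549,.103,203.8,.25),('c_sq',.3778,.2676,173.7,.25),('c_br',.6312,.2421,180,.25)]:
    env.movep([x,y,z],Rz(np.radians(a)));env.sleep(.3)
    c=shot('w_'+n);print(n,c['s']['t'],c['s']['ee_pos'].round(4))
for n,b in [('ob',(255,80,385,225)),('br',(255,95,385,225)),('sq',(255,95,385,225)),('c_ob',(230,80,410,230)),('c_sq',(230,80,410,230)),('c_br',(230,80,410,240))]:
    pass
ims=[cv2.imread(f'pics/w_{n}.png') for n in ['ob','br','sq','c_ob','c_sq','c_br']]
cv2.imwrite('pics/tour.png',np.vstack([np.hstack([cv2.resize(i,(400,250)) for i in ims[k:k+2]]) for k in (0,2)]))
cv2.imwrite('pics/tour2.png',np.hstack([cv2.resize(i,(400,250)) for i in ims[4:]]))
E
```

```text
ob 13.8667 [ 0.533  -0.4249  0.201 ]
br 15.1083 [ 0.6283 -0.2255  0.1999]
sq 16.35 [ 0.457  -0.0822  0.1998]
c_ob 17.4917 [0.4549 0.102  0.2497]
c_sq 18.725 [0.3783 0.267  0.25  ]
c_br 20.075 [0.6306 0.2427 0.2508]
```

View pics/tour.png

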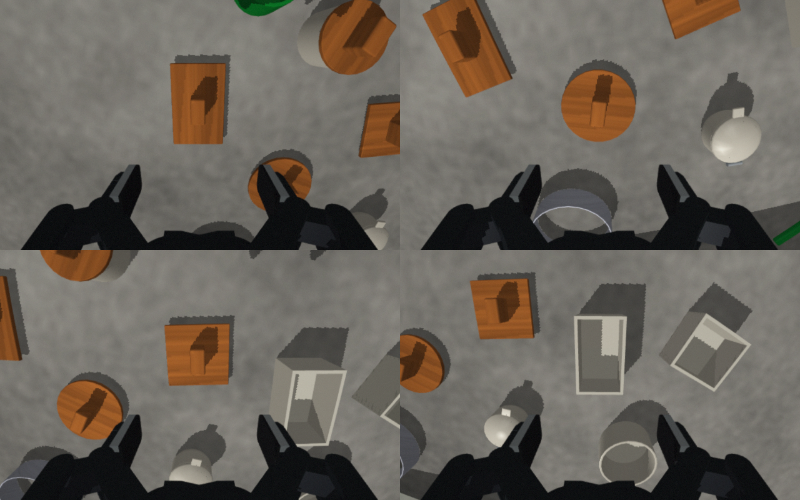

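View pics/tour2.png

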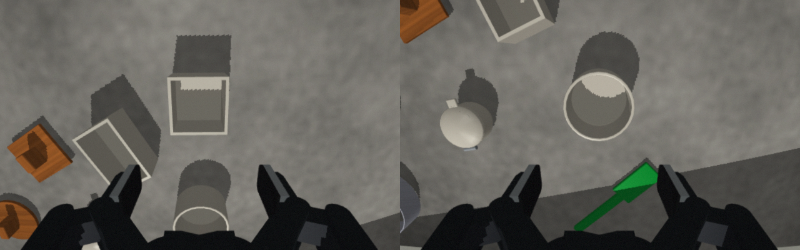

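The lids are centred near (318,165) and the canisters near (318,170) in each wrist frame. I'll crop each one.

```bash
python3 -c "
from h import *
crop('pics/w_ob.png',262,90,372,240,'pics/k_ob.png',4)
crop('pics/w_br.png',255,100,385,235,'pics/k_br.png',4)
crop('pics/w_sq.png',255,105,385,225,'pics/k_sq.png',4)
crop('pics/w_c_ob.png',270,90,370,240,'pics/k_c_ob.png',4)
crop('pics/w_c_sq.png',260,110,375,225,'pics/k_c_sq.png',4)
crop('pics/w_c_br.png',250,105,385,235,'pics/k_c_br.png',4)
a=[cv2.imread('pics/k_%s.png'%n) for n in ['ob','br','sq','c_ob','c_sq','c_br']]
print([i.shape for i in a])"
```

```text
[(600, 440, 3), (540, 520, 3), (480, 520, 3), (600, 400, 3), (460, 460, 3), (520, 540, 3)]
```

View pics/k_ob.png

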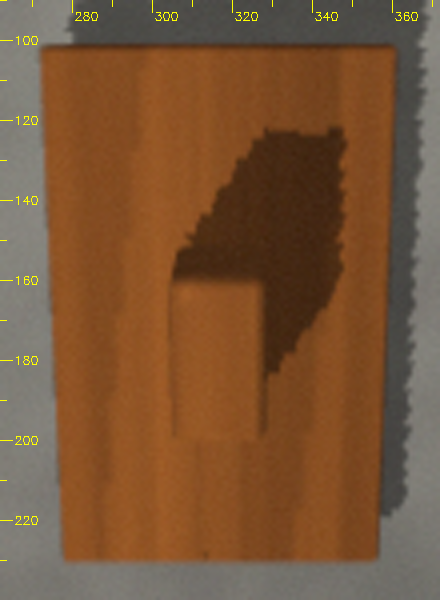

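View pics/k_br.png

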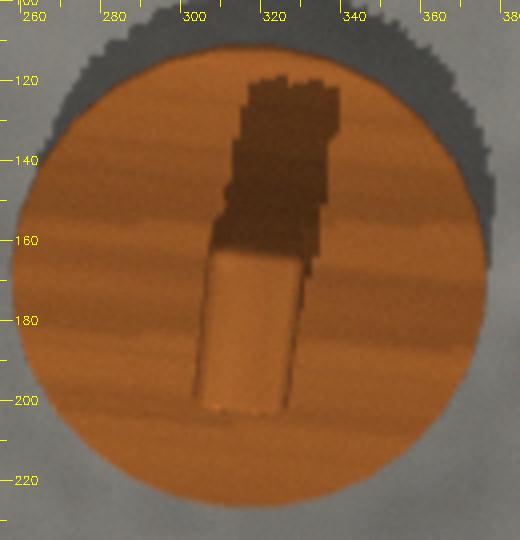

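View pics/k_sq.png

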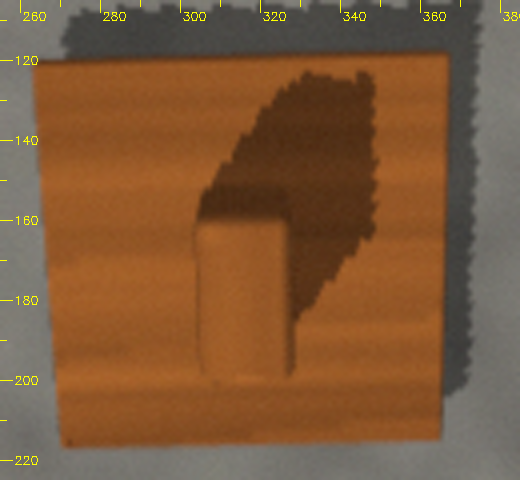

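View pics/k_c_ob.png

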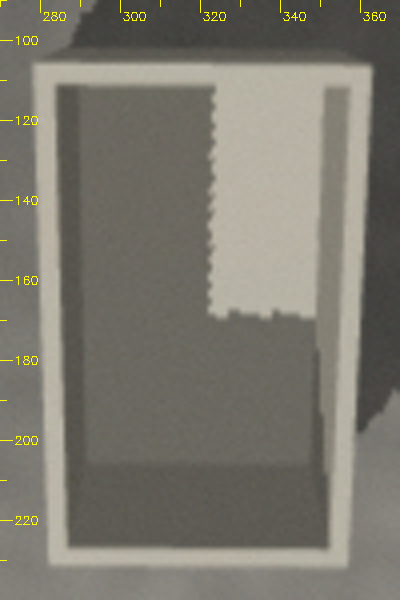

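View pics/k_c_sq.png

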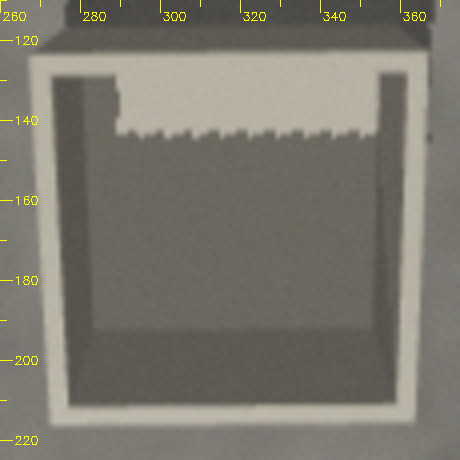

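View pics/k_c_br.png

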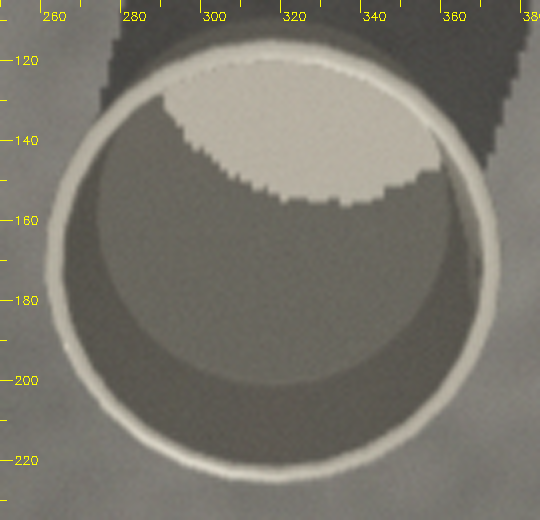

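```bash
python3 - <<'E'
from h import *
G=lambda n:np.load(f'w_{n}.npy',allow_pickle=True).item()
def Q(n,p,z): print(n,end=' ');quad(G(n),p,z)
def C(n,p,z,r): print(n,end=' ');circ(G(n),p,z);circk(G(n),p,z,r)
Q('ob',[(272,101.25),(361.2,101.5),(356.8,230),(278,230)],.016)
Q('ob',[(305.2,160.7),(327.8,160.7),(327.7,199.2),(305.8,199.2)],.054)
C('br',[(257.8,170),(377,165),(318.8,111.5),(318.8,226.7)],.016,.061)
Q('br',[(307.8,163.7),(330.8,164.2),(326.8,202.8),(304.8,202)],.054)
Q('sq',[(263.5,120.5),(367,118.2),(365.2,214.5),(270.7,216.7)],.016)
Q('sq',[(304.2,161),(327,160.5),(328.2,199),(306,199.2)],.054)
Q('c_ob',[(278.2,106),(363,106.2),(357,231.7),(282.5,231.7)],.07)
Q('c_sq',[(267.2,123.7),(367,123.2),(363.7,216),(272.5,216)],.07)
C('c_br',[(261.5,173.7),(374.7,169.5),(318.7,115),(318.7,225.2)],.07,.058)
E
```

```text
ob quad [ 0.532  -0.4267] L [0.085  0.1339 0.0853 0.1343] ang 109.5 19.7
ob quad [ 0.5323 -0.4267] L [0.0201 0.0362 0.0202 0.0363] ang 109.5 19.7
br circ [ 0.6289 -0.2261] dia 0.1206
circk [ 0.6289 -0.2261] res mm [-0.5 -0.5 -0.8 -0.9]
br quad [ 0.6294 -0.2258] L [0.0204 0.0366 0.0203 0.0363] ang 88.2 -5.2
sq quad [ 0.4559 -0.0844] L [0.0999 0.0999 0.1003 0.1003] ang 114.3 24.4
sq quad [ 0.4561 -0.0842] L [0.0202 0.0361 0.0204 0.0358] ang 113.9 25.0
c_ob quad [0.4543 0.1038] L [0.0798 0.1294 0.0794 0.1296] ang 113.7 23.4
c_sq quad [0.3772 0.2667] L [0.0955 0.0957 0.0957 0.0953] ang 83.8 -5.8
c_br circ [0.6313 0.2427] dia 0.114
circk [0.6313 0.2427] res mm [-1.1 -1.  -0.9 -1. ]
```

```bash
sed -i 's/for z in np.arange.*/for z in (.092,.089,.087,.0852):/' h.py; cat >> h.py <<'E'
def pick(x,y,psi,n):
    from workcell import env,telemetry,close_gripper
    S=telemetry.state;R=Rz(np.radians(psi))
    env.movep([x,y,.2],R);env.movep([x,y,.11],R);env.sleep(.15)
    env.servo_line([x,y,.022],.12);env.sleep(.1);a=S();print('down',a['t'],a['ee_pos'].round(4),a['wrist_force'].round(1))
    close_gripper(40);a=S();print('shut',a['ee_pos'].round(4),a['wrist_force'].round(1),a['gripper_width'])
    env.servo_line([x,y,.20],.15);env.sleep(.15);a=S();print('up',a['t'],a['ee_pos'].round(4),a['wrist_force'].round(1),a['gripper_width'])
    shot('g_'+n)
E
python3 - <<'E'
from h import *
from workcell import *
pick(.5321,-.4267,199.7,'ob')
env.movep([.4543,.1038,.24],Rz(np.radians(203.5)));env.sleep(.2);c=shot('h_ob');print(c['s']['ee_pos'],c['s']['t'])
E
```

```text
down 24.1167 [ 0.5328 -0.4274  0.0233] [1.  0.5 0.8]
shut [ 0.5322 -0.4269  0.0222] [-0.7 -0.1  1.1] 0.25199914018436764
up 26.2 [ 0.5317 -0.4263  0.1989] [ 0.1  1.  -1.2] 0.25108886150871046
[0.45466662 0.10321634 0.23983456] 28.3917
```

View pics/h_ob.png

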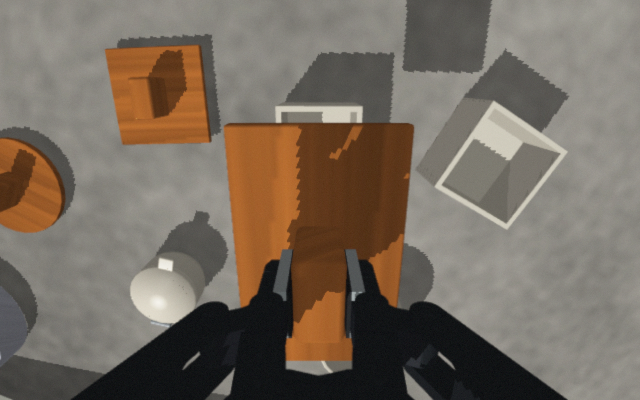

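The oblong lid is held square, with its edge (225–413, row 124) parallel to and centred on the canister's rim (275–361, row 105). Placing it, then the big round lid.

```bash
python3 - <<'E'
from h import *
from workcell import *
if place(.4543,.1038,203.5):
    shot('p_ob')
    pick(.6291,-.226,175.3,'br')
    env.movep([.6313,.2427,.24],Rz(np.radians(175.3)));env.sleep(.2);c=shot('h_br');print(c['s']['ee_pos'],c['s']['t'])
cv2.imwrite('pics/m1.png',np.hstack([cv2.resize(cv2.imread(f'pics/{n}.png'),(400,250)) for n in ('p_ob','h_br')]))
E
```

```text
pre 30.0583 [0.4547 0.1038 0.0963] [ 1.2  0.5 -1.4]Traceback (most recent call last):
  File "<stdin>", line 3, in <module>
  File "h.py", line 53, in place
    print(z.round(4),np.array(a['ee_pos']).round(4),np.array(a['wrist_force']).round(1))
          ^^^^^^^
AttributeError: 'float' object has no attribute 'round'
```

Just a print bug in my helper: the arm is stopped at about z = 0.092, still holding the lid. I'll fix it and go on from there.

```bash
sed -i 's/print(z.round(4),/print(z,/' h.py; python3 - <<'E'
from h import *
from workcell import *
print(telemetry.state()['ee_pos'],telemetry.state()['gripper_width'])
# already low: skip the approach move
env.servo_line([.4543,.1038,.105],.06)
if place(.4543,.1038,203.5):
    shot('p_ob')
    pick(.6291,-.226,175.3,'br')
    env.movep([.6313,.2427,.24],Rz(np.radians(175.3)));env.sleep(.2);c=shot('h_br');print(c['s']['ee_pos'],c['s']['t'])
    cv2.imwrite('pics/m1.png',np.hstack([cv2.resize(cv2.imread(f'pics/{n}.png'),(400,250)) for n in ('p_ob','h_br')]))
E
```

```text
[0.45410348 0.10380184 0.09186292] 0.2539034222755491
pre 32.075 [0.4547 0.1039 0.0964] [-0.3 -0.  -0.5]
0.092 [0.4541 0.1038 0.0919] [-0.7  0.7 -1.6]
0.089 [0.4541 0.1038 0.0888] [ 0.5 -0.3 -1.6]
0.087 [0.4542 0.1038 0.0869] [ 0.5  0.2 -1.6]
0.0852 [0.4542 0.1038 0.0851] [-0.6 -0.3 -1. ]
end [0.4543 0.1038 0.0852] [-0.5  0.5 -1.4]
t 34.8667
down 37.9 [ 0.63   -0.2264  0.0232] [-1.2  1.3  0.7]
shut [ 0.6294 -0.2261  0.0223] [-0.6  0.1  2.3] 0.25205850331731716
up 39.9833 [ 0.6286 -0.2258  0.1989] [ 0.   0.1 -0.6] 0.25515613912844176
[0.63170937 0.24157036 0.23989853] 41.95
```

View pics/m1.png

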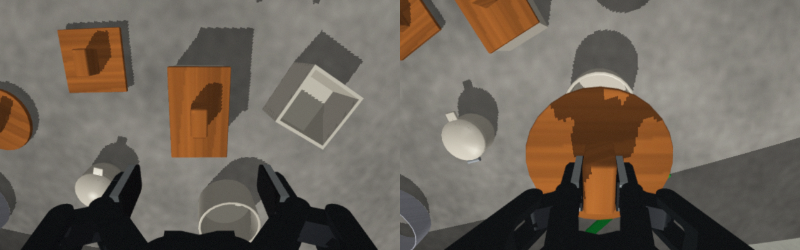

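The oblong lid sits on its canister, aligned. The big lid is over the big round canister, centred. Placing it, then the square lid.

```bash
python3 - <<'E'
from h import *
from workcell import *
if place(.6313,.2427,175.3):
    shot('p_br')
    pick(.456,-.0843,204.6,'sq')
    env.movep([.3772,.2667,.24],Rz(np.radians(174.1)));env.sleep(.2);c=shot('h_sq');print(c['s']['ee_pos'],c['s']['t'])
    cv2.imwrite('pics/m2.png',np.hstack([cv2.resize(cv2.imread(f'pics/{n}.png'),(400,250)) for n in ('p_br','h_sq')]))
E
```

```text
pre 43.6167 [0.6318 0.2428 0.0966] [-0.5  0.4 -1.2]
0.092 [0.6311 0.2427 0.0918] [ 0.  -0.7 -2. ]
0.089 [0.6311 0.2426 0.0887] [-0.4  0.8 -1.4]
0.087 [0.6312 0.2427 0.0868] [-0.6  0.9 -0.6]
0.0852 [0.6312 0.2427 0.085 ] [-0.2 -0.  -0.3]
end [0.6313 0.2427 0.0852] [-0.7 -0.2 -1. ]
t 46.4083
down 49.4333 [ 0.4568 -0.0846  0.0228] [ 0.2 -1.1 -0. ]
shut [ 0.4562 -0.0844  0.0222] [ 0.4 -0.1  3.5] 0.2521471608256666
up 51.5167 [ 0.4555 -0.0841  0.1992] [ 0.3 -0.1 -1.4] 0.251676954158156
[0.37768461 0.26599761 0.23986943] 53.125
```

View pics/m2.png

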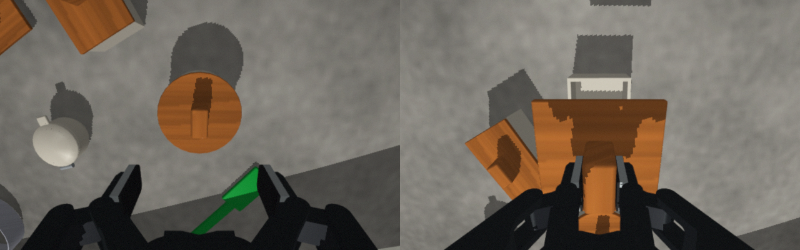

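The big lid is seated. The square lid is centred and parallel to the square rim. Placing it, then moving up for the final views.

```bash
python3 - <<'E'
from h import *
from workcell import *
if place(.3772,.2667,174.1):
    env.sleep(.2);shot('f_sq')
    for n,x,y,a in [('f_ob',.4543,.1038,203.5),('f_br',.6313,.2427,175.3),('f_sr',.369,-.2765,172.5)]:
        env.movep([x,y,.25],Rz(np.radians(a)));env.sleep(.3);c=shot(n)
    # park clear of all
    env.movep([.1,.5,.3],Rz(np.radians(166)));env.sleep(.3)
    for n in('scene','top'):
        c=cams.capture(n);cv2.imwrite(f'pics/{n}1.png',c['pixels'][:,:,::-1]);np.save(n+'1.npy',dict(c),allow_pickle=True)
    print(telemetry.state()['t'])
cv2.imwrite('pics/fin.png',np.vstack([np.hstack([cv2.imread(f'pics/{n}.png')[60:300,160:480] for n in k]) for k in (('f_sq','f_ob'),('f_br','f_sr'))]))
E
```

```text
pre 54.7917 [0.3776 0.2669 0.0964] [ 1.  -0.4 -1.2]
0.092 [0.377  0.2666 0.0919] [-0.8 -0.7 -1. ]
0.089 [0.377  0.2666 0.0888] [ 0.8 -0.4 -1.6]
0.087 [0.3771 0.2666 0.0869] [-0.4 -0.2 -1.4]
0.0852 [0.3771 0.2667 0.0851] [-0.8  0.7 -2.2]
end [0.3772 0.2667 0.0852] [-0.4  0.6 -0.7]
t 57.5833
66.0333
```

View pics/fin.png

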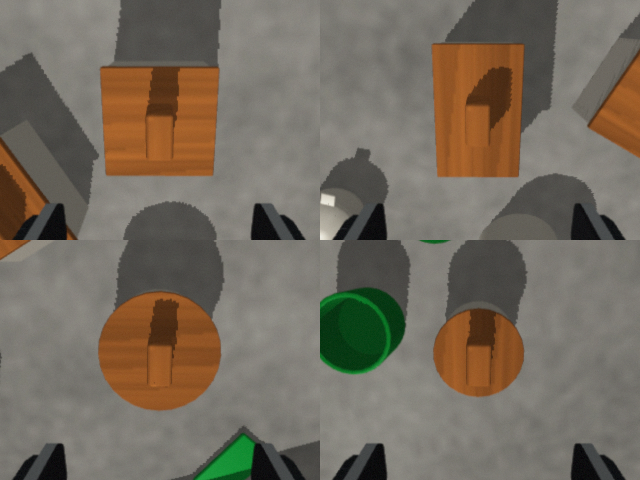

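View pics/scene1.png

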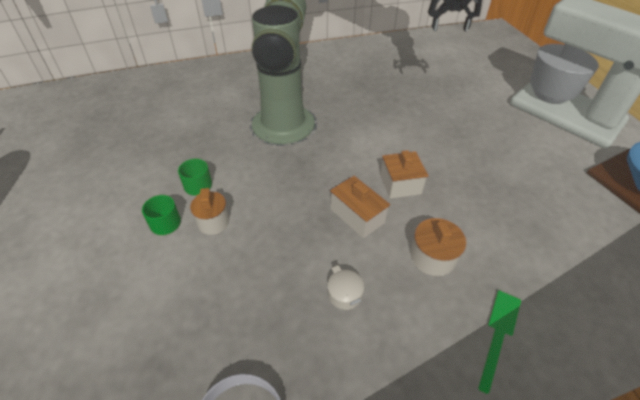

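View pics/top1.png

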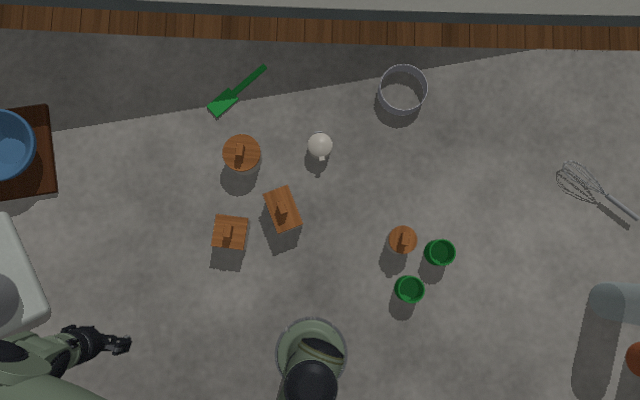

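All four lids appear seated on the right canisters. The salt cellar is still at (320,146) in the top view. I'll check height and centring numerically and in an enlarged scene crop.

```bash
python3 - <<'E'
from h import *
im=cv2.imread('pics/scene1.png')
a=cv2.resize(im[135:285,325:475],None,fx=3.6,fy=3.6,interpolation=cv2.INTER_CUBIC)
b=cv2.resize(im[175:245,180:240],None,fx=4,fy=4,interpolation=cv2.INTER_CUBIC)
b=cv2.copyMakeBorder(b,0,a.shape[0]-b.shape[0],0,0,cv2.BORDER_CONSTANT)
cv2.imwrite('pics/fz.png',np.hstack([a,b]))
# orange-mask sizes at z=.086 from wrist views
exp=dict(f_sq=102,f_ob=(86,136),f_br=122,f_sr=90)
for n in exp:
    c=np.load(n+'.npy',allow_pickle=True).item()
    h=cv2.cvtColor(c['pixels'],cv2.COLOR_RGB2HSV);m=((h[...,1]>120)&(h[...,0]<25)).astype(np.uint8)
    k,l,s,ce=cv2.connectedComponentsWithStats(m);i=l[165,318] or l[175,318]
    ct=max(cv2.findContours((l==i).astype(np.uint8),0,2)[0],key=cv2.contourArea)[:,0].astype(float)
    X=onz(c,ct,.086)[:,:2]*1e3
    if n in('f_br','f_sr'): print(n,cv2.fitEllipse(X.astype(np.float32)),exp[n])
    else: print(n,cv2.minAreaRect(X.astype(np.float32)),exp[n])
E
```

```text
f_sq ((374.0824279785156, 268.058837890625), (97.96775817871094, 98.30644226074219), 84.06813049316406) 102
f_ob ((451.84173583984375, 103.67453002929688), (130.76773071289062, 83.06253051757812), 23.5916805267334) (86, 136)
f_br ((629.03466796875, 243.87908935546875), (116.04077911376953, 116.6781997680664), 88.13653564453125) 122
f_sr ((366.9167785644531, -275.2189636230469), (85.23993682861328, 85.7252426147461), 91.70482635498047) 90
```

View pics/fz.png

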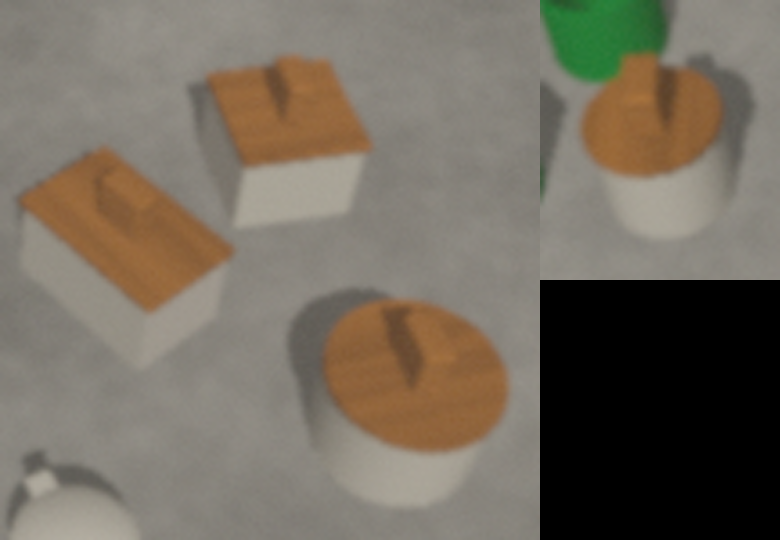

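```bash
python3 - <<'E'
from workcell import *
s=telemetry.state();print(s['t'],s['ee_pos'],s['gripper_width'],s['wrist_force'])
ticket.job_done()
E
```

```text
66.0333 [0.10016333 0.49997275 0.30000008] 1.0001264046477787 [ 0.75346053 -0.23976345  0.46992366]
the job is handed in; nothing more can be done
```

I put each of the four wooden lids on the white canister of its own shape and size, let go, parked the arm clear and handed the job in at 66 s. No verdict is reported, so what follows rests on my own checks.

- **Centring:** in the last wrist views the lid centres came out within about 3.5 mm of the mouth positions I had measured.
- **Seating and level:** the lids look level and flush on their rims in the scene picture. I released each one at most about 2.5 mm above its computed seat, with no sign of contact on the way down.
- **Canisters, salt cellar and green look-alikes:** the salt cellar and green canisters show at the same pixels in the top view as at the start. The white canisters stand upright and unmoved as far as I can see.
- **A check that disagreed:** the lid outlines from the colour mask, taken at rim height, read 3–5% too small on all four lids. The outline drops edge pixels and the wrist camera reads slightly small. A lid perched too high would read too large, so I took this as bias. I did not confirm the 3.5 mm height tolerance any other way.
- **A stop along the way:** my own print bug halted the oblong placing about 7 mm above its seat. I raised the lid slightly and finished normally.

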